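# Lock up the dispensary medicine box

### The arm

A 6-joint arm with a two-finger parallel gripper is mounted at the origin on the work surface. World frame = base frame: x ahead of the robot, y to its left, z up, the work surface at z = 0. Lengths are in m, angles in degrees, forces in N, time in s.
With the tool pointing down it reaches from about 0.375 to 0.9 m from the base axis. Payload 3.1 kg.
Tool frame: the origin (TCP) lies at the very end of the fingers, on their centre line; the grasp point (between the pads) lies 19 mm behind it (bot.tcp_to_grasp is the distance from the TCP to the grasp point, in m); z points along the fingers, y is the line along which they close (so a half turn about z gives the same grasp; the last joint's range is limited). The gripper opens to 87 mm and grips with 3 to 60 N. Pads are 19 mm wide; open, the fingers measure 117 mm over their backs; the gripper's body (75 mm by 190 mm) begins 51 mm behind the grasp point.
Start: joints at [58.012, 30.224, 82.088, -0, 67.689, -10.227], TCP at [0.232, 0.58, 0.223] pointing down, gripper open.
Joint ranges: [-176.69, 176.69], [-43.24, 126.21], [12.49, 139.97], [-82, 262], [0, 151.66], [-163.58, 163.58]. Speed limits (degrees/s): [159.86, 159.86, 180, 180, 180, 180].

### API

Orientations are given as a 3x3 rotation matrix whose columns are the frame's x, y, z axes.
In Python, from rig import telemetry, capture, camera_info, job, bot gives the robot as it stands. The module is installed in compiled form; this text tells all that it offers.
- The arm moves only by the tool carry_out, never from a script. Its argument "deltas" is a list that holds one entry, the list of rows, each a list of 7 numbers: the shift along the tool's x, y, z scaled (see below), then the turn, a rotation vector about the tool's x, y, z scaled (see below), then the closure, from -1 (fully open) to 1 (shut). In form: [[[dx, dy, dz, ax, ay, az, claw], ...]]. A call has exactly 10 rows; each row is the pose to reach, as a shift and turn from the pose commanded when the call began, along the tool's axes at that moment, turning the shorter way round; what a row does not reach only later rows make up. The controller multiplies each number of a shift by 15 cm and each number of a turn by 360 degrees. A row lasts 1/12 s, in which the tool goes at most 41.7 mm and 7.16 degrees, less where a joint would pass 70% of its speed; a pose out of reach is approached as far as the arm can. A call with a number of a shift or a turn outside -1 to 1 is refused whole. A call with a gripper value outside its range is refused whole. The fingers move at their own pace and stop on an object; the grip force is fixed at half the most. Time passes only in rows, so rows that repeat a pose let the fingers close, or fill a call up. It gives the time, the measured TCP pose, the force, the opening and the grip force at its end, in the units of the state.
- telemetry.read_state(): the state, without advancing time (a new reading comes with each control period).
- capture(name): name is "scene" or "side" or "wrist"; returns the picture (400x640x3 uint8, red, green, blue); there is no depth.
- camera_info(name): a dict with "mtx" (3x3 intrinsics, pixels), "cam_to_world" (4x4, takes a point from camera to world coordinates); the wrist camera has in their place "T_tool_cam" (4x4, takes a point from camera to tool coordinates, whose origin is the TCP and whose axes are the flange's). Camera axes: x right, y down, z forward; pixel columns grow to the right and rows downward; lengths in m; the calibration is good to about 2 mm. A picture is of the moment at which its call begins: read the wrist's pose just before it. camera_info takes no time and is no camera call.
- job.hand_in(): hands the job in; it is judged then, once.
The state is a dict: "time_s": time; "joint_positions": joint angles; "qvel": joint speeds; "tau": joint torques, N m; "position": TCP position; "tcp_rot": TCP orientation; "force": force on the tool from outside, world axes, zero at the start; "moment": the same for the moment, N m; "opening": opening from 0.0 (shut) to 1.0 (fully open); "grasp_force": force on a finger pad.
Only numpy, scipy, OpenCV 4.12 (cv2) and the standard library are available. Lean on these libraries where they do the work, as an engineer would, in place of code of your own. Each camera call takes 0.05 s, during which the arm holds its last target. There are 200 camera calls.

### The job

Lock up the white medicine box: first lift the hanging caddy up and off the box's end wall and stand it upright in the steel tray, setting it down rather than dropping it. Then slide the box's cover fully shut, and slide the steel bolt fully home through the keeper on the cover. Leave the bottles, jars and cartons where they stand.

Things in the scene. Friction and masses are not known exactly. Their poses are not given: they have to be found in the camera images.
- lockbox: White steel medicine box, fixed; origin on the counter. Spans x -170 to 120, y -200 to 200 mm; flat deck at z 100. Opening in the deck: x -20 to 100, y 0 to 190 mm; its end wall at y 190 to 200 (top z 100) carries the caddy. The cover slides along y over the deck between low rails (top z 109); the bolt lies along x on the deck at y 100, on the cover's -x side.
- cover (a joint): How far the aluminium cover is open, m: 0 fully shut over the opening, to 0.170; opens along the box's -y and stays where left (about 4 N to slide). Plate 136 (x) x 199 (y) x 6 mm, top at z 107 mm. Cannot shut while the caddy hangs there.
- cover_pull (a point): Middle of the top edge of the cover's upright aluminium pull plate: 70 mm wide along the box's x, 8 mm thick along y, 35 mm high above the cover, top at z 142 mm. Moves with the cover. Push its -y face towards the box's +y to shut the cover.
- keeper (a point): Mouth of the steel keeper (a small bridge) on the cover, at the bolt axis's height (z 118 mm). Passage along the box's x, 23 mm wide, 16 mm long, top at z 136 mm. It lines up with the bolt (3.5 mm play each side) only when the cover is shut. Moves with the cover.
- bolt (a joint): How far the bolt is shot, m: 0 drawn back, 0.040 fully home through the keeper; grows along the box's +x, stays where left (about 3 N to slide). The keeper's cheeks block the rod if the cover is not shut.
- bolt_knob (a point): Centre of the top of the bolt's upright round steel knob: 16 mm diameter, top z 164 mm, on a rod 16 mm in diameter, 130 mm long (axis z 118 mm). It runs between two guides, 36 mm wide along y, top z 132 mm: one 8 mm behind its rear face when drawn back, one just ahead of it when home. Push the knob along the box's +x.
- caddy: Grey plastic caddy, cup 70 (x) x 60 (y) x 70 mm high, 0.18 kg; origin at the foot's centre, z up. Hook on its +y side: strap at z 75 to 80 reaching to y 53, lip hanging outside down to z 50. Hung on the box's end wall with the box's yaw, foot at z 25; must rise over 30 mm to come free. Grip bar along x above the cup: 70 mm long, 12 mm thick and high, centre 115 mm above the foot.
- caddy_bar (a point): Centre of the caddy's grip bar (bar along the caddy's x).
- tray: Shallow stainless tray fixed to the counter, 240 (x) x 170 (y) x 22 mm high, walls and floor 4 to 5 mm; origin under its centre. A small jar stands at its -x end; the caddy goes in the free +x part.
- deck_bottle: White jar, 44 mm diameter, 75 mm high, on the box's deck; leave it. Origin under its centre.
- tray_jar: Amber jar, 42 mm diameter, 45 mm high, in the tray; leave it. Origin under its centre.
- tall_bottle: White bottle, 60 mm diameter, 130 mm high, beyond the tray; leave it. Origin under its centre.
- carton_deck: Pale carton 60 x 90 x 30 mm on the box's deck; leave it. Origin under its centre.
- carton_side: White carton 120 x 70 x 50 mm right of the box; leave it. Origin under its centre.
- amber_bottle: Amber bottle, 52 mm diameter, 110 mm high, right of the box; leave it. Origin under its centre.
There are look-alikes about, which are no part of the job. What is shaped like the caddy but pink is not meant.

How it is judged (in metres and radians):
On the way, in this order (a step that is already met when the one before it is completed fails the run):
1. the caddy stands upright in the tray, let go (x of caddy in the frame of tray between -0.12 and 0.12 m and y of caddy in the frame of tray between -0.085 and 0.085 m and z of caddy in the frame of tray below 0.012 m and angle between caddy's own z axis and vertical below 0.12 rad and linear speed of caddy below 0.05 m/s and contact force between the fingers and caddy below 0.2 N), for 0.2 s.
2. the cover is fully shut (within 5 mm) (value of joint cover below 0.005 m), for 0.2 s.
3. the bolt is fully home (within 4 mm) (value of joint cover below 0.005 m and value of joint bolt above 0.036 m), for 0.2 s.
At the end, for the whole second after the job is handed in: The caddy stands upright (tilt under 0.12 rad) on the floor of the tray, its origin within the tray's outline, at rest and let go; the cover is shut to within 5 mm and the bolt is shot to within 4 mm of its full 40 mm travel (all of step 1 and all of step 3); the robot touches nothing.
It fails at once if the caddy is dropped (falls faster than 0.75 m/s, some 30 mm, out of the fingers) (contact force between the fingers and caddy below 0.2 N and linear speed of caddy above 0.75 m/s).
It fails at once if a bottle, jar or carton is moved by more than 30 mm (distance of any of deck_bottle, tray_jar, tall_bottle, carton_deck, carton_side, amber_bottle from where it was at the start of the episode above 0.03 m).
It also fails if it takes over 64 s, if anything falls off the work surface, if the arm or the gripper's body presses on something with over 40 N, if the wrist force passes 120 N, or if a joint passes its speed limit or range.

## Working session

There is one attempt and no reset: what is moved stays moved. The work goes in short steps, Python scripts to look and compute and a tool call to move; the robot and the scene stay as the last step left them, time stands still between calls to the robot, and variables do not carry over. Pictures are saved under pics/ and viewed, at most 10 in all, crops included, and the job is handed in when it is done.

Besides the shell and the picture viewer there is one more tool, called after ">>>" as a command line: name --argument value ..., lists and objects as JSON in quotes. carry_out: Moves the arm, as the interface text tells. Its arguments: {"type":"object","properties":{"deltas":{"type":"array","items":{"type":"array","items":{"type":"array","items":{"type":"number"}}}}},"required":["deltas"]}

```bash
mkdir -p pics; python3 - <<'E'
from rig import telemetry,capture,camera_info,bot
import cv2,numpy as np
np.set_printoptions(precision=4,suppress=True)
print(telemetry.read_state())
for n in("scene","side"):
    im=capture(n);cv2.imwrite(f"pics/{n}0.png",im[:,:,::-1]);print(n,camera_info(n))
print(camera_info("wrist"))
E
```

```text
{'time_s': 0.0, 'joint_positions': array([ 58.013 ,  30.2778,  82.1579,  -0.0001,  67.689 , -10.2269]), 'qvel': array([-0.0501, -0.0109, -0.0134,  0.0229, -0.0288,  0.0581]), 'tau': array([ -0.0001, -44.0044, -17.6591,   0.0632,   0.0584,  -0.0002]), 'position': array([0.2313, 0.5798, 0.2216]), 'tcp_rot': array([[-0.9287,  0.3707, -0.0012],
       [ 0.3707,  0.9287, -0.0018],
       [ 0.0004, -0.0021, -1.    ]]), 'force': array([ 0.7037, -0.1779, -0.8479]), 'moment': array([-0.0285,  0.0148, -0.014 ]), 'grasp_force': 0.0, 'opening': 1.00094615319464}
scene {'mtx': array([[469.3288,   0.    , 311.3769],
       [  0.    , 469.3288, 193.3504],
       [  0.    ,   0.    ,   1.    ]]), 'cam_to_world': array([[-0.8513,  0.3358, -0.4032,  1.1401],
       [ 0.5246,  0.5336, -0.6633,  0.8952],
       [-0.0076, -0.7762, -0.6304,  1.0199],
       [ 0.    ,  0.    ,  0.    ,  1.    ]])}
side {'mtx': array([[520.6942,   0.    , 326.2048],
       [  0.    , 520.6942, 201.9997],
       [  0.    ,   0.    ,   1.    ]]), 'cam_to_world': array([[ 0.9885, -0.0977,  0.1151,  0.3707],
       [-0.1507, -0.6884,  0.7095, -1.0572],
       [ 0.0099, -0.7187, -0.6952,  1.1424],
       [ 0.    ,  0.    ,  0.    ,  1.    ]])}
{'mtx': array([[312.0649,   0.    , 318.125 ],
       [  0.    , 312.0649, 198.2249],
       [  0.    ,   0.    ,   1.    ]]), 'T_tool_cam': array([[ 0.0009, -0.9664, -0.257 ,  0.0703],
       [ 1.    ,  0.0008,  0.0003,  0.0001],
       [-0.0001, -0.257 ,  0.9664, -0.1616],
       [ 0.    ,  0.    ,  0.    ,  1.    ]])}
```

View pics/scene0.png

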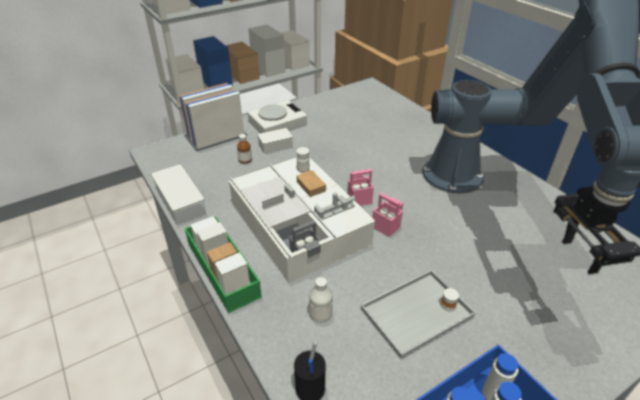

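View pics/side0.png

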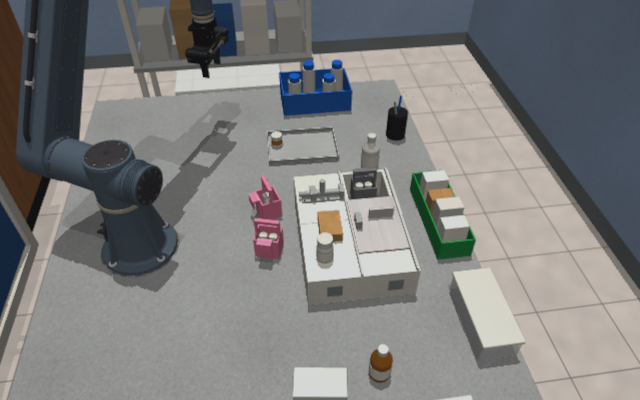

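The scene picture shows the box (~300,215) with the grey caddy at (302,238), the tray at (417,312) with its jar at (450,298), and two pink look-alikes. The side picture shows the caddy at (365,180), the knob near (322,185) and the pull near (380,208). I'll enlarge both.

```bash
python3 - <<'E'
import cv2
a=cv2.imread("pics/scene0.png");b=cv2.imread("pics/side0.png")
c=a[140:365,225:485];cv2.imwrite("pics/c1.png",cv2.resize(c,None,fx=3*.88,fy=3*.88,interpolation=3)) if 0 else cv2.imwrite("pics/c1.png",cv2.resize(a[140:290,220:420],None,fx=4,fy=4,interpolation=2))
cv2.imwrite("pics/c2.png",cv2.resize(b[120:310,260:430],None,fx=3,fy=3,interpolation=2))
E
```

```text
(no output)
```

View pics/c1.png

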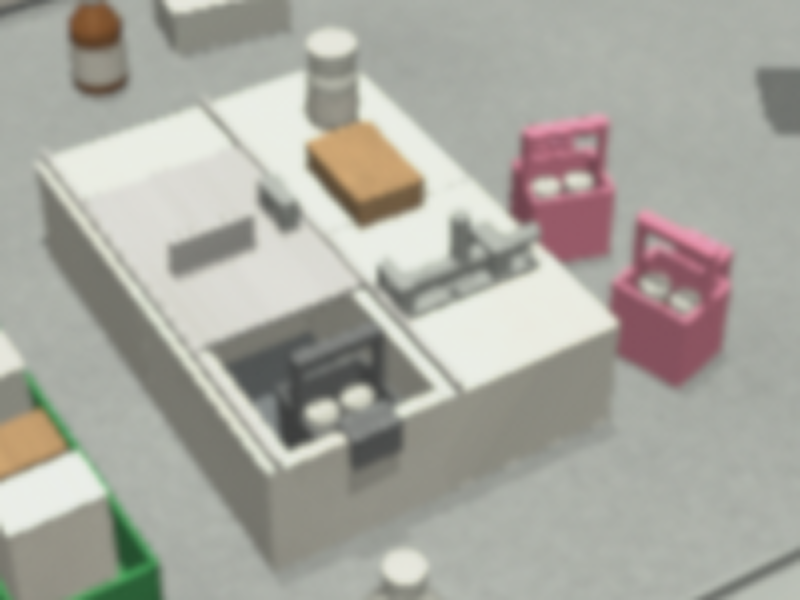

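View pics/c2.png

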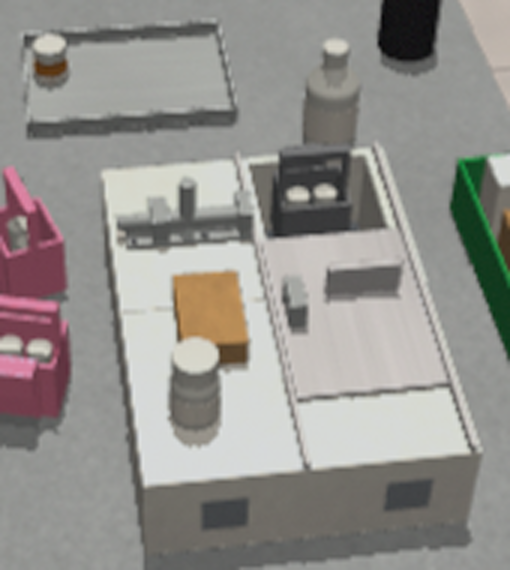

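```bash
cat > h.py <<'E'
import numpy as np
from scipy.optimize import least_squares
from rig import camera_info
CI={n:camera_info(n) for n in("scene","side")}
def proj(n,P):
    T=np.linalg.inv(CI[n]["cam_to_world"]);p=np.atleast_2d(P)@T[:3,:3].T+T[:3,3];p=p@CI[n]["mtx"].T
    return p[:,:2]/p[:,2:]
def c1(u,v):return 220+u/4-.375,140+v/4-.375
def c2(u,v):return 260+u/3-.33,120+v/3-.33
def ray(n,uv,z):
    C=CI[n];d=C["cam_to_world"][:3,:3]@np.linalg.solve(C["mtx"],[*uv,1]);o=C["cam_to_world"][:3,3]
    return o+d*(z-o[2])/d[2]
def tri(a,b):
    f=lambda P:np.r_[proj("scene",P)[0]-a,proj("side",P)[0]-b]
    s=least_squares(f,[.6,0.1,.1]);return s.x,np.abs(s.fun).max()
def W(p,P):
    P=np.atleast_2d(P);c,s=np.cos(p[2]),np.sin(p[2]);return np.c_[P[:,0]*c-P[:,1]*s+p[0],P[:,0]*s+P[:,1]*c+p[1],P[:,2]]
def fit(obs,p0):
    f=lambda p:np.concatenate([(proj(n,W(p,P))[0]-uv) for n,P,uv in obs])
    s=least_squares(f,p0,loss="soft_l1");return s.x,s.fun.reshape(-1,2)
E
python3 - <<'E'
from h import *
np.set_printoptions(precision=4,suppress=True)
x0,x1=-.17,.12
obs=[("scene",(x1,.2,.1),c1(273,470)),("scene",(x0,.2,.1),c1(617,320)),("scene",(x0,-.2,.1),c1(355,68)),("scene",(x1,.2,0),c1(280,568)),
("side",(x0,.2,.1),c2(103,170)),("side",(x0,-.2,.1),c2(145,487)),("side",(x1,.2,.1),c2(378,147)),("side",(x1,-.2,.1),c2(480,452)),("side",(x0,-.2,0),c2(147,555))]
b,r=fit(obs,[.6,.1,0]);print("box",b,np.degrees(b[2]));print(r)
R=lambda P:W([*0*b[:2],-b[2]],P-np.r_[b[:2],0])[0]
for nm,a,c in[("knob",c1(460,216),c2(187,182)),("pullL",c1(168,248),c2(400,264)),("pullR",c1(252,216),c2(328,268)),("bar+x",c1(297,354),c2(349,153)),("bar-x",c1(379,332),c2(281,151)),("keeper top",c1(272,182),c2(292,280)),("jar",c1(330,38),c2(195,350))]:
    P,e=tri(a,c);print(nm,P,e,"box:",R(P))
t=[]
obs=[("scene",(x,y,.022),uv) for (x,y),uv in zip([(.12,.085),(.12,-.085),(-.12,-.085),(-.12,.085)],[(403,354),(362,307),(431,273),(473,316)])]
obs+=[("side",(x,y,.022),c2(*uv)) for (x,y),uv in zip([(-.12,.085),(.12,.085),(.12,-.085),(-.12,-.085)],[(25,30),(219,22),(236,114),(29,125)])]
t,r=fit(obs,[.5,.5,0]);print("tray",t,np.degrees(t[2]));print(r)
for nm,a,z in[("tjar",c2(50,42),.05),("tall",c2(336,45),.13)]:print(nm,ray("side",a,z))
E
```

```text
box [ 0.6261 -0.0717 -0.0138] -0.7933533298543243
[[-0.267   1.1257]
 [ 1.5316  0.3575]
 [-2.5701 -3.0302]
 [-0.6002  1.3009]
 [-1.5067  0.2093]
 [-0.8604  0.0186]
 [ 0.4712  0.08  ]
 [ 0.899  -0.2184]
 [-0.9336  0.7303]]
knob [0.535  0.0306 0.163 ] 0.25756182957377405 box: [-0.0925  0.101   0.163 ]
pullL [ 0.7171 -0.0789  0.1363] 0.46059174707210104 box: [ 0.0911 -0.006   0.1363]
pullR [ 0.6492 -0.0766  0.1385] 0.14991538304900587 box: [ 0.0231 -0.0046  0.1385]
bar+x [0.6998 0.0744 0.143 ] 0.645644296205262 box: [0.0717 0.1471 0.143 ]
bar-x [0.6375 0.0854 0.1424] 0.5458160672172312 box: [0.0093 0.1573 0.1424]
keeper top [ 0.6155 -0.0957  0.1453] 1.754035907372895 box: [-0.0103 -0.0241  0.1453]
jar [ 0.5084 -0.1963  0.1798] 0.3794684844841072 box: [-0.1159 -0.1262  0.1798]
tray [ 0.5189  0.3967 -0.0299] -1.7109146992873467
[[-1.1831  2.4066]
 [-1.2705 -1.4032]
 [ 0.5849 -2.6797]
 [ 3.3037 -2.1447]
 [-0.9002  0.3116]
 [ 0.4376 -1.2412]
 [ 1.2689 -2.7052]
 [-0.2064 -1.4865]]
tjar [0.4311 0.4207 0.05  ]
tall [0.731  0.2648 0.13  ]
```

>>> carry_out --deltas '[[[-0.2,-0.1,-0.05,0,0,-0.01,-1],[-0.4,-0.2,-0.1,0,0,-0.02,-1],[-0.6,-0.3,-0.2,0,0,-0.04,-1],[-0.8,-0.4,-0.27,0,0,-0.05,-1],[-1,-0.5,-0.27,0,0,-0.058,-1],[-1,-0.5,-0.27,0,0,-0.058,-1],[-1,-0.5,-0.27,0,0,-0.058,-1],[-1,-0.5,-0.27,0,0,-0.058,-1],[-1,-0.5,-0.27,0,0,-0.058,-1],[-1,-0.5,-0.27,0,0,-0.058,-1]]]'

```text
time_s: 0.93
position: [0.342, 0.4559, 0.2626]
tcp_rot: [[-1.0, 0.014, -0.001], [0.014, 1.0, -0.0], [0.001, -0.0, -1.0]]
force: [0.3, 0.5, 0.9]
opening: 1.003
grasp_force: 0.0
```

>>> carry_out --deltas '[[[-0.2,-0.2,0,0,0,0,-1],[-0.4,-0.4,0,0,0,0,-1],[-0.6,-0.6,0,0,0,0,-1],[-0.8,-0.8,0,0,0,0,-1],[-1,-1,0,0,0,0,-1],[-1,-1,0,0,0,0,-1],[-1,-1,0,0,0,0,-1],[-1,-1,0,0,0,0,-1],[-1,-1,0,0,0,0,-1],[-1,-1,0,0,0,0,-1]]]'

```text
time_s: 1.77
position: [0.4893, 0.3044, 0.2629]
tcp_rot: [[-1.0, 0.013, -0.001], [0.013, 1.0, 0.0], [0.001, 0.0, -1.0]]
force: [-0.4, 0.4, -0.2]
opening: 0.997
grasp_force: 0.0
```

>>> carry_out --deltas '[[[-0.2,-0.2,0,0,0,0,-1],[-0.4,-0.4,0,0,0,0,-1],[-0.6,-0.6,0,0,0,0,-1],[-0.8,-0.8,0,0,0,0,-1],[-1,-1,0,0,0,0,-1],[-1,-1,0,0,0,0,-1],[-1,-1,0,0,0,0,-1],[-1,-1,0,0,0,0,-1],[-1,-1,0,0,0,0,-1],[-1,-1,0,0,0,0,-1]]]'

```text
time_s: 2.6
position: [0.6371, 0.1526, 0.2632]
tcp_rot: [[-1.0, 0.013, -0.001], [0.013, 1.0, 0.0], [0.001, 0.0, -1.0]]
force: [0.4, -0.5, -0.2]
opening: 0.998
grasp_force: 0.0
```

```bash
python3 - <<'E'
from rig import telemetry,capture
import cv2
s=telemetry.read_state();print(s["position"],s["tcp_rot"])
im=capture("wrist");cv2.imwrite("pics/w1.png",im[:,:,::-1])
E
```

```text
[0.63710669 0.15261663 0.26320366] [[-9.99919653e-01  1.26541670e-02 -7.48075981e-04]
 [ 1.26539668e-02  9.99919898e-01  2.71746270e-04]
 [ 7.51454782e-04  2.62258307e-04 -9.99999683e-01]]
```

View pics/w1.png

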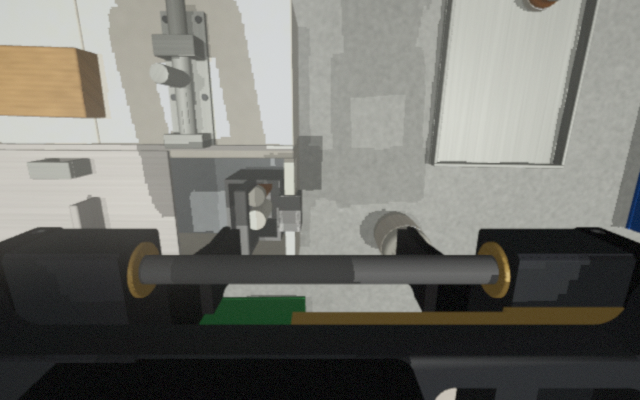

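The wrist view shows the bar's top near columns 231–246, rows 180–240, the knob top at (158,74), and the tray's +x edge from (435,163) to (563,165).

```bash
cat >> h.py <<'E'
def wray(pos,rot,uv,z):
    C=camera_info("wrist");T=np.eye(4);T[:3,:3]=rot;T[:3,3]=pos;T=T@C["T_tool_cam"]
    d=T[:3,:3]@np.linalg.solve(C["mtx"],[*uv,1]);return T[:3,3]+d*(z-T[2,3])/d[2]
E
python3 - <<'E'
from h import *
from rig import telemetry
import cv2
s=telemetry.read_state();p=s["position"];R=s["tcp_rot"]
for n,uv,z in[("bar-y top edge?",(231,200),.146),("bar+y",(246,200),.146),("bar -x end",(238,180),.146),("knob",(157,74),.164),("tray+x-y",(435,163),.022),("tray+x+y",(564,165),.022),("wall+y corner x",(293,145),.1),("wall top in",(285,200),.1),("wall -x 0",(293,10),.1),("pull",(88,198),.142)]:print(n,wray(p,R,uv,z))
im=cv2.imread("pics/w1.png")[140:290,160:330];cv2.imwrite("pics/w1c.png",cv2.resize(im,None,fx=4,fy=4,interpolation=2))
E
```

```text
bar-y top edge? [0.64191609 0.0719858  0.146     ]
bar+y [0.64208336 0.08587819 0.146     ]
bar -x end [0.62313462 0.07993827 0.146     ]
knob [0.53432622 0.02789486 0.164     ]
tray+x-y [0.62866368 0.30454314 0.022     ]
tray+x+y [0.63328947 0.47244041 0.022     ]
wall+y corner x [0.59633032 0.12735613 0.1       ]
wall top in [0.65495549 0.11680838 0.1       ]
wall -x 0 [0.47226975 0.13140311 0.1       ]
pull [ 0.63943268 -0.06310675  0.142     ]
```

View pics/w1c.png

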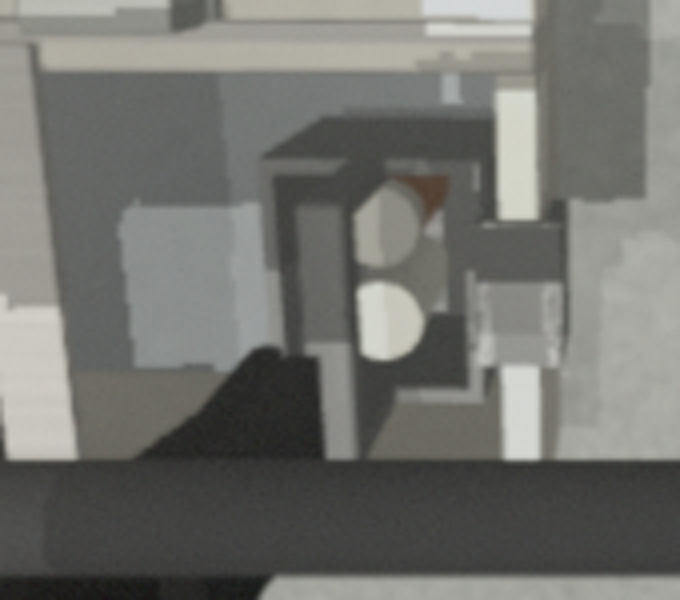

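>>> carry_out --deltas '[[[-0.1,-0.24,0,0,0,0,-1],[-0.206,-0.475,0,0,0,0,-1],[-0.206,-0.475,0,0,0,0,-1],[-0.206,-0.475,0,0,0,0,-1],[-0.206,-0.475,0.2,0,0,0,-1],[-0.206,-0.475,0.4,0,0,0,-1],[-0.206,-0.475,0.6,0,0,0,-1],[-0.206,-0.475,0.75,0,0,0,-1],[-0.206,-0.475,0.88,0,0,0,-1],[-0.206,-0.475,0.947,0,0,0,-1]]]'

```text
time_s: 3.48
position: [0.6656, 0.081, 0.1182]
tcp_rot: [[-1.0, 0.013, -0.005], [0.013, 1.0, 0.001], [0.005, 0.001, -1.0]]
force: [-0.4, 0.3, 0.2]
opening: 0.994
grasp_force: 0.0
```

>>> carry_out --deltas '[[[0,0,0,0,0,0,-1],[0,0,0,0,0,0,1],[0,0,0,0,0,0,1],[0,0,0,0,0,0,1],[0,0,0,0,0,0,1],[0,0,0,0,0,0,1],[0,0,0,0,0,0,1],[0,0,0,0,0,0,1],[0,0,0,0,0,0,1],[0,0,0,0,0,0,1]]]'

```text
time_s: 4.32
position: [0.6683, 0.0788, 0.121]
tcp_rot: [[-1.0, 0.015, -0.0], [0.015, 1.0, 0.0], [0.0, 0.0, -1.0]]
force: [-0.0, 0.2, -0.7]
opening: 0.399
grasp_force: 0.0
```

>>> carry_out --deltas '[[[0,0,0,0,0,0,1],[0,0,0,0,0,0,1],[0,0,0,0,0,0,1],[0,0,0,0,0,0,1],[0,0,0,0,0,0,1],[0,0,0,0,0,0,1],[0,0,0,0,0,0,1],[0,0,0,0,0,0,1],[0,0,0,0,0,0,1],[0,0,0,0,0,0,1]]]'

```text
time_s: 5.15
position: [0.6683, 0.0789, 0.121]
tcp_rot: [[-1.0, 0.015, 0.0], [0.015, 1.0, 0.0], [-0.0, 0.0, -1.0]]
force: [0.4, -0.2, -0.4]
opening: 0.13
grasp_force: 30.0
```

Gripped: opening 0.13 × 87 mm ≈ 11–12 mm, which matches the bar. Now I'll lift 120 mm gently.

>>> carry_out --deltas '[[[0,0,-0.03,0,0,0,1],[0,0,-0.08,0,0,0,1],[0,0,-0.15,0,0,0,1],[0,0,-0.24,0,0,0,1],[0,0,-0.34,0,0,0,1],[0,0,-0.45,0,0,0,1],[0,0,-0.56,0,0,0,1],[0,0,-0.67,0,0,0,1],[0,0,-0.75,0,0,0,1],[0,0,-0.8,0,0,0,1]]]'

```text
time_s: 5.98
position: [0.6692, 0.0789, 0.2438]
tcp_rot: [[-1.0, 0.015, 0.004], [0.015, 1.0, -0.0], [-0.004, -0.0, -1.0]]
force: [-0.2, -0.1, -1.6]
opening: 0.131
grasp_force: 29.9
```

>>> carry_out --deltas '[[[0.03,0.06,0,0,0,0,1],[0.07,0.16,0,0,0,0,1],[0.12,0.3,0,0,0,0,1],[0.17,0.44,0,0,0,0,1],[0.22,0.58,0,0,0,0,1],[0.28,0.72,0,0,0,0,1],[0.33,0.84,0,0,0,0,1],[0.36,0.93,0,0,0,0,1],[0.38,0.98,0,0,0,0,1],[0.38,0.99,0,0,0,0,1]]]'

```text
time_s: 6.82
position: [0.612, 0.2303, 0.2402]
tcp_rot: [[-1.0, 0.013, -0.002], [0.013, 1.0, 0.0], [0.002, 0.0, -1.0]]
force: [-0.3, -0.9, -1.8]
opening: 0.134
grasp_force: 29.9
```

>>> carry_out --deltas '[[[0.03,0.06,0,0,0,0,1],[0.07,0.16,0,0,0,0,1],[0.12,0.3,0,0,0,0,1],[0.17,0.44,0,0,0,0,1],[0.22,0.58,0,0,0,0,1],[0.28,0.72,0,0,0,0,1],[0.33,0.84,0,0,0,0,1],[0.36,0.93,0,0,0,0,1],[0.38,0.98,0,0,0,0,1],[0.38,0.99,0,0,0,0,1]]]'

```text
time_s: 7.65
position: [0.5582, 0.379, 0.2409]
tcp_rot: [[-1.0, 0.014, -0.0], [0.014, 1.0, 0.0], [0.0, 0.0, -1.0]]
force: [0.6, -0.7, -2.6]
opening: 0.132
grasp_force: 29.9
```

>>> carry_out --deltas '[[[0,0,0,0,0,0,1],[0,0,0.04,0,0,0,1],[0,0,0.1,0,0,0,1],[0,0,0.2,0,0,0,1],[0,0,0.3,0,0,0,1],[0,0,0.4,0,0,0,1],[0,0,0.5,0,0,0,1],[0,0,0.58,0,0,0,1],[0,0,0.63,0,0,0,1],[0,0,0.65,0,0,0,1]]]'

```text
time_s: 8.48
position: [0.5583, 0.3766, 0.1414]
tcp_rot: [[-1.0, 0.016, -0.003], [0.016, 1.0, -0.001], [0.003, -0.002, -1.0]]
force: [0.3, 0.6, -1.1]
opening: 0.134
grasp_force: 29.9
```

```bash
python3 - <<'E'
from rig import telemetry,capture
import cv2,numpy as np
s=telemetry.read_state();print(s["time_s"],s["position"],s["force"])
a=capture("side")[90:240,220:420];b=capture("scene")[230:380,300:500]
r=lambda i:cv2.resize(i,None,fx=2,fy=2,interpolation=2)
cv2.imwrite("pics/p1.png",np.hstack([r(a),r(b)])[:,:,::-1])
E
```

```text
8.4833 [0.55826543 0.37657655 0.14138477] [ 0.30764427  0.63147434 -1.09134087]
```

View pics/p1.png

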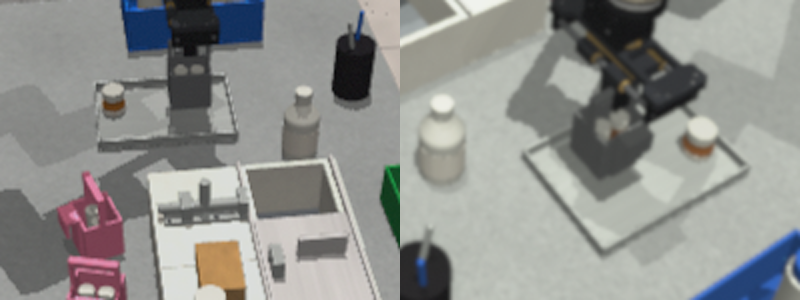

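The caddy hangs upright over the free part of the tray: (190,80) in the left half, (605,140) in the right half. Lowering it now.

>>> carry_out --deltas '[[[0,0,0.03,0,0,0,1],[0,0,0.07,0,0,0,1],[0,0,0.11,0,0,0,1],[0,0,0.15,0,0,0,1],[0,0,0.18,0,0,0,1],[0,0,0.205,0,0,0,1],[0,0,0.22,0,0,0,1],[0,0,0.23,0,0,0,1],[0,0,0.23,0,0,0,1],[0,0,0.23,0,0,0,1]]]'

```text
time_s: 9.42
position: [0.559, 0.3777, 0.1091]
tcp_rot: [[-1.0, 0.015, 0.0], [0.015, 1.0, 0.0], [-0.0, 0.0, -1.0]]
force: [-0.7, 0.3, -1.9]
opening: 0.135
grasp_force: 29.9
```

>>> carry_out --deltas '[[[0,0,0.005,0,0,0,1],[0,0,0.01,0,0,0,1],[0,0,0.015,0,0,0,1],[0,0,0.02,0,0,0,1],[0,0,0.025,0,0,0,1],[0,0,0.03,0,0,0,1],[0,0,0.03,0,0,0,1],[0,0,0.03,0,0,0,1],[0,0,0.03,0,0,0,1],[0,0,0.03,0,0,0,1]]]'

```text
time_s: 10.25
position: [0.5589, 0.3776, 0.1045]
tcp_rot: [[-1.0, 0.015, 0.0], [0.015, 1.0, 0.0], [-0.0, 0.0, -1.0]]
force: [0.5, -0.0, -1.0]
opening: 0.135
grasp_force: 29.9
```

>>> carry_out --deltas '[[[0,0,0.003,0,0,0,1],[0,0,0.006,0,0,0,1],[0,0,0.009,0,0,0,1],[0,0,0.012,0,0,0,1],[0,0,0.015,0,0,0,1],[0,0,0.018,0,0,0,1],[0,0,0.02,0,0,0,1],[0,0,0.02,0,0,0,1],[0,0,0.02,0,0,0,1],[0,0,0.02,0,0,0,1]]]'

```text
time_s: 11.08
position: [0.5589, 0.3776, 0.1015]
tcp_rot: [[-1.0, 0.015, -0.0], [0.015, 1.0, 0.0], [0.0, 0.0, -1.0]]
force: [0.5, -0.3, -1.7]
opening: 0.134
grasp_force: 29.9
```

>>> carry_out --deltas '[[[0,0,0.003,0,0,0,1],[0,0,0.006,0,0,0,1],[0,0,0.009,0,0,0,1],[0,0,0.012,0,0,0,1],[0,0,0.012,0,0,0,1],[0,0,0.012,0,0,0,1],[0,0,0.012,0,0,0,1],[0,0,0.012,0,0,0,1],[0,0,0.012,0,0,0,1],[0,0,0.012,0,0,0,1]]]'

```text
time_s: 11.92
position: [0.5592, 0.3781, 0.1007]
tcp_rot: [[-1.0, 0.015, 0.001], [0.015, 1.0, 0.001], [-0.001, 0.001, -1.0]]
force: [-1.4, 1.1, 4.2]
opening: 0.133
grasp_force: 29.9
```

Contact: the force turned upward. Releasing, then I'll rise straight up once the fingers are wide.

>>> carry_out --deltas '[[[0,0,0,0,0,0,-0.5],[0,0,0,0,0,0,-0.5],[0,0,0,0,0,0,-0.5],[0,0,0,0,0,0,-0.5],[0,0,0,0,0,0,-0.5],[0,0,0,0,0,0,-0.5],[0,0,0,0,0,0,-0.5],[0,0,0,0,0,0,-0.5],[0,0,0,0,0,0,-0.5],[0,0,0,0,0,0,-0.5]]]'

```text
time_s: 12.75
position: [0.5589, 0.3776, 0.0997]
tcp_rot: [[-1.0, 0.015, 0.0], [0.015, 1.0, -0.0], [-0.0, -0.0, -1.0]]
force: [-0.2, -0.2, -0.2]
opening: 0.735
grasp_force: 0.0
```

>>> carry_out --deltas '[[[0,0,-0.05,0,0,0,-0.5],[0,0,-0.15,0,0,0,-0.5],[0,0,-0.3,0,0,0,-0.5],[0,0,-0.5,0,0,0,-0.5],[0,0,-0.7,0,0,0,-0.5],[0,0,-0.85,0,0,0,-0.5],[0,0,-0.95,0,0,0,-0.5],[0,0,-1,0,0,0,-0.5],[0,0,-1,0,0,0,-0.5],[0,0,-1,0,0,0,-0.5]]]'

```text
time_s: 13.58
position: [0.5586, 0.3775, 0.2496]
tcp_rot: [[-1.0, 0.015, -0.0], [0.015, 1.0, -0.0], [0.0, -0.0, -1.0]]
force: [-0.8, 0.2, 0.4]
opening: 0.75
grasp_force: 0.0
```

```bash
python3 - <<'E'
from rig import telemetry,capture
import cv2,numpy as np
s=telemetry.read_state();print(s["time_s"],s["position"],s["force"])
a=capture("side")[90:240,220:420];b=capture("scene")[230:380,300:500]
r=lambda i:cv2.resize(i,None,fx=2,fy=2,interpolation=2)
cv2.imwrite("pics/p2.png",np.hstack([r(a),r(b)])[:,:,::-1])
E
```

```text
13.5833 [0.55858427 0.3774832  0.24957865] [-0.80313271  0.18071916  0.42825578]
```

View pics/p2.png

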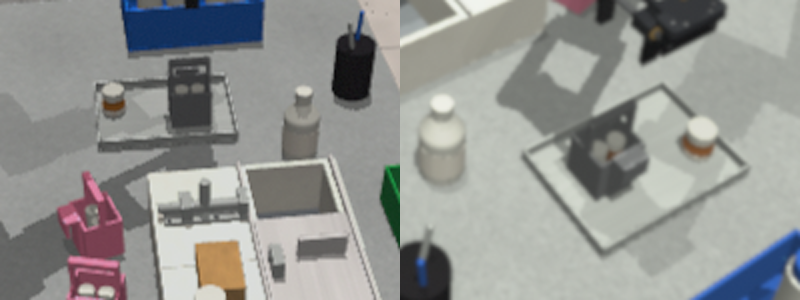

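The caddy stands upright in the tray and is let go. Next I'll go behind the cover's pull with the fingers closed.

>>> carry_out --deltas '[[[-0.06,-0.2,0,0,0,0,1],[-0.11,-0.4,0,0,0,0,1],[-0.16,-0.6,0,0,0,0,1],[-0.21,-0.8,0,0,0,0,1],[-0.26,-1,0,0,0,0,1],[-0.26,-1,0,0,0,0,1],[-0.26,-1,0,0,0,0,1],[-0.26,-1,0,0,0,0,1],[-0.26,-1,0,0,0,0,1],[-0.26,-1,0,0,0,0,1]]]'

```text
time_s: 14.52
position: [0.595, 0.2283, 0.2493]
tcp_rot: [[-1.0, 0.014, -0.001], [0.014, 1.0, 0.0], [0.001, 0.0, -1.0]]
force: [-0.1, 0.0, 1.2]
opening: 0.078
grasp_force: 0.0
```

>>> carry_out --deltas '[[[-0.06,-0.2,0,0,0,0,1],[-0.11,-0.4,0,0,0,0,1],[-0.16,-0.6,0,0,0,0,1],[-0.21,-0.8,0,0,0,0,1],[-0.26,-1,0,0,0,0,1],[-0.26,-1,0,0,0,0,1],[-0.26,-1,0,0,0,0,1],[-0.26,-1,0,0,0,0,1],[-0.26,-1,0,0,0,0,1],[-0.26,-1,0,0,0,0,1]]]'

```text
time_s: 15.35
position: [0.6318, 0.0782, 0.2497]
tcp_rot: [[-1.0, 0.013, -0.0], [0.013, 1.0, 0.0], [0.0, 0.0, -1.0]]
force: [-0.1, 0.8, 0.3]
opening: 0.008
grasp_force: 0.0
```

>>> carry_out --deltas '[[[-0.06,-0.2,0,0,0,0,1],[-0.11,-0.4,0,0,0,0,1],[-0.16,-0.6,0,0,0,0,1],[-0.21,-0.8,0,0,0,0,1],[-0.26,-1,0,0,0,0,1],[-0.26,-1,0,0,0,0,1],[-0.26,-1,0,0,0,0,1],[-0.26,-1,0,0,0,0,1],[-0.26,-1,0,0,0,0,1],[-0.26,-1,0,0,0,0,1]]]'

```text
time_s: 16.18
position: [0.6687, -0.0723, 0.2498]
tcp_rot: [[-1.0, 0.013, -0.0], [0.013, 1.0, 0.0], [0.0, 0.0, -1.0]]
force: [-0.6, 0.3, 0.3]
opening: 0.005
grasp_force: 0.0
```

```bash
python3 - <<'E'
from rig import telemetry,capture
import cv2,numpy as np
s=telemetry.read_state();print(s["time_s"],s["position"],s["tcp_rot"],s["force"],s["opening"])
cv2.imwrite("pics/w2.png",capture("wrist")[:,:,::-1])
E
```

```text
16.1833 [ 0.66870589 -0.0723154   0.24979435] [[-9.99912269e-01  1.32425931e-02 -2.97194551e-04]
 [ 1.32424869e-02  9.99912251e-01  3.56447937e-04]
 [ 3.01888767e-04  3.52481070e-04 -9.99999892e-01]] [-0.60096003  0.30482409  0.29280735] 0.005041965145231384
```

View pics/w2.png

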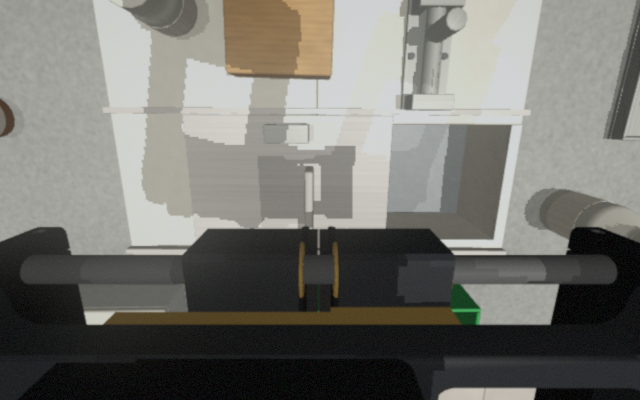

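The wrist view shows the pull at columns 304–318 (y ≈ −0.080) and the keeper at (287,133), so the cover is about 0.127 m open.

>>> carry_out --deltas '[[[-0.05,-0.22,0,0,0,0,1],[-0.1,-0.45,0,0,0,0,1],[-0.1,-0.45,0,0,0,0,1],[-0.1,-0.45,0,0,0,0,1],[-0.1,-0.45,0.2,0,0,0,1],[-0.1,-0.45,0.4,0,0,0,1],[-0.1,-0.45,0.6,0,0,0,1],[-0.1,-0.45,0.75,0,0,0,1],[-0.1,-0.45,0.83,0,0,0,1],[-0.1,-0.45,0.86,0,0,0,1]]]'

```text
time_s: 17.07
position: [0.6813, -0.1398, 0.1182]
tcp_rot: [[-1.0, 0.014, -0.005], [0.014, 1.0, 0.002], [0.005, 0.002, -1.0]]
force: [0.4, 0.7, -0.6]
opening: 0.006
grasp_force: 0.0
```

>>> carry_out --deltas '[[[0,0.04,0,0,0,0,1],[0,0.1,0,0,0,0,1],[0,0.16,0,0,0,0,1],[0,0.22,0,0,0,0,1],[0,0.28,0,0,0,0,1],[0,0.34,0,0,0,0,1],[0,0.4,0,0,0,0,1],[0,0.46,0,0,0,0,1],[0,0.52,0,0,0,0,1],[0,0.55,0,0,0,0,1]]]'

```text
time_s: 17.9
position: [0.6849, -0.0587, 0.1217]
tcp_rot: [[-1.0, 0.015, 0.002], [0.015, 1.0, -0.001], [-0.002, -0.001, -1.0]]
force: [-0.3, -4.3, 4.9]
opening: 0.002
grasp_force: 2.4
```

>>> carry_out --deltas '[[[0,0.05,0,0,0,0,1],[0,0.11,0,0,0,0,1],[0,0.17,0,0,0,0,1],[0,0.23,0,0,0,0,1],[0,0.29,0,0,0,0,1],[0,0.34,0,0,0,0,1],[0,0.39,0,0,0,0,1],[0,0.43,0,0,0,0,1],[0,0.47,0,0,0,0,1],[0,0.5,0,0,0,0,1]]]'

```text
time_s: 18.73
position: [0.6862, 0.0162, 0.1212]
tcp_rot: [[-1.0, 0.015, 0.002], [0.015, 1.0, -0.0], [-0.002, -0.0, -1.0]]
force: [1.0, -3.5, 4.5]
opening: 0.001
grasp_force: 2.6
```

>>> carry_out --deltas '[[[0,0.01,0,0,0,0,1],[0,0.02,0,0,0,0,1],[0,0.03,0,0,0,0,1],[0,0.04,0,0,0,0,1],[0,0.05,0,0,0,0,1],[0,0.055,0,0,0,0,1],[0,0.055,0,0,0,0,1],[0,0.055,0,0,0,0,1],[0,0.055,0,0,0,0,1],[0,0.055,0,0,0,0,1]]]'

```text
time_s: 19.57
position: [0.6857, 0.0238, 0.1206]
tcp_rot: [[-1.0, 0.016, 0.0], [0.016, 1.0, 0.0], [-0.0, 0.0, -1.0]]
force: [2.3, -3.9, 4.3]
opening: 0.003
grasp_force: 2.1
```

>>> carry_out --deltas '[[[0,0.005,0,0,0,0,1],[0,0.01,0,0,0,0,1],[0,0.015,0,0,0,0,1],[0,0.02,0,0,0,0,1],[0,0.025,0,0,0,0,1],[0,0.03,0,0,0,0,1],[0,0.03,0,0,0,0,1],[0,0.03,0,0,0,0,1],[0,0.03,0,0,0,0,1],[0,0.03,0,0,0,0,1]]]'

```text
time_s: 20.4
position: [0.6855, 0.0285, 0.1205]
tcp_rot: [[-1.0, 0.015, -0.0], [0.015, 1.0, 0.0], [0.0, 0.0, -1.0]]
force: [3.1, -4.3, 2.1]
opening: 0.009
grasp_force: 1.9
```

>>> carry_out --deltas '[[[0,0.005,0,0,0,0,1],[0,0.01,0,0,0,0,1],[0,0.015,0,0,0,0,1],[0,0.02,0,0,0,0,1],[0,0.025,0,0,0,0,1],[0,0.025,0,0,0,0,1],[0,0.025,0,0,0,0,1],[0,0.025,0,0,0,0,1],[0,0.025,0,0,0,0,1],[0,0.025,0,0,0,0,1]]]'

```text
time_s: 21.23
position: [0.6855, 0.0321, 0.1205]
tcp_rot: [[-1.0, 0.015, -0.0], [0.015, 1.0, 0.0], [0.0, 0.0, -1.0]]
force: [2.7, -4.0, 2.2]
opening: 0.005
grasp_force: 1.9
```

>>> carry_out --deltas '[[[0,0.005,0,0,0,0,1],[0,0.01,0,0,0,0,1],[0,0.015,0,0,0,0,1],[0,0.02,0,0,0,0,1],[0,0.025,0,0,0,0,1],[0,0.025,0,0,0,0,1],[0,0.025,0,0,0,0,1],[0,0.025,0,0,0,0,1],[0,0.025,0,0,0,0,1],[0,0.025,0,0,0,0,1]]]'

```text
time_s: 22.07
position: [0.6856, 0.0323, 0.1206]
tcp_rot: [[-1.0, 0.015, -0.001], [0.015, 1.0, -0.006], [0.001, -0.006, -1.0]]
force: [2.6, -10.2, 1.3]
opening: 0.006
grasp_force: 5.6
```

>>> carry_out --deltas '[[[0,0.005,0,0,0,0,1],[0,0.01,0,0,0,0,1],[0,0.015,0,0,0,0,1],[0,0.02,0,0,0,0,1],[0,0.02,0,0,0,0,1],[0,0.02,0,0,0,0,1],[0,0.02,0,0,0,0,1],[0,0.02,0,0,0,0,1],[0,0.02,0,0,0,0,1],[0,0.02,0,0,0,0,1]]]'

```text
time_s: 22.9
position: [0.6856, 0.0324, 0.1206]
tcp_rot: [[-1.0, 0.015, -0.001], [0.015, 1.0, -0.01], [0.001, -0.01, -1.0]]
force: [1.4, -17.7, 0.7]
opening: 0.007
grasp_force: 8.8
```

The cover hit its stop with force rising, so it is shut. Backing off, then over to behind the bolt knob.

>>> carry_out --deltas '[[[0,-0.06,0,0,0,0,1],[0,-0.15,0,0,0,0,1],[0,-0.2,0,0,0,0,1],[0,-0.2,0,0,0,0,1],[0,-0.2,-0.1,0,0,0,1],[0,-0.2,-0.25,0,0,0,1],[0,-0.2,-0.4,0,0,0,1],[0,-0.2,-0.5,0,0,0,1],[0,-0.2,-0.6,0,0,0,1],[0,-0.2,-0.6,0,0,0,1]]]'

```text
time_s: 23.73
position: [0.6867, 0.0099, 0.2142]
tcp_rot: [[-1.0, 0.015, 0.005], [0.015, 1.0, 0.0], [-0.005, 0.0, -1.0]]
force: [1.0, 0.2, 0.3]
opening: 0.005
grasp_force: 0.0
```

>>> carry_out --deltas '[[[0.2,0,0,0,0,0,1],[0.4,0,0,0,0,0,1],[0.6,0,0,0,0,0,1],[0.8,0.1,0,0,0,0,1],[1,0.15,0,0,0,0,1],[1,0.15,0,0,0,0,1],[1,0.15,0,0,0,0,1],[1,0.15,0,0,0,0,1],[1,0.15,0,0,0,0,1],[1,0.15,0,0,0,0,1]]]'

```text
time_s: 24.57
position: [0.5369, 0.0334, 0.2105]
tcp_rot: [[-1.0, 0.016, 0.001], [0.016, 1.0, -0.0], [-0.001, 0.0, -1.0]]
force: [0.0, -0.6, -0.6]
opening: 0.003
grasp_force: 0.0
```

>>> carry_out --deltas '[[[0.1,-0.02,0,0,0,0,1],[0.2,-0.02,0,0,0,0,1],[0.31,-0.02,0,0,0,0,1],[0.31,-0.02,0,0,0,0,1],[0.31,-0.02,0.1,0,0,0,1],[0.31,-0.02,0.2,0,0,0,1],[0.31,-0.02,0.3,0,0,0,1],[0.31,-0.02,0.4,0,0,0,1],[0.31,-0.02,0.45,0,0,0,1],[0.31,-0.02,0.45,0,0,0,1]]]'

```text
time_s: 25.4
position: [0.4893, 0.0313, 0.1416]
tcp_rot: [[-1.0, 0.016, -0.003], [0.016, 1.0, 0.0], [0.003, 0.0, -1.0]]
force: [-0.5, -0.4, 0.2]
opening: 0.002
grasp_force: 0.0
```

>>> carry_out --deltas '[[[-0.03,0,0,0,0,0,1],[-0.06,0,0,0,0,0,1],[-0.1,0,0,0,0,0,1],[-0.14,0,0,0,0,0,1],[-0.18,0,0,0,0,0,1],[-0.22,0,0,0,0,0,1],[-0.25,0,0,0,0,0,1],[-0.25,0,0,0,0,0,1],[-0.25,0,0,0,0,0,1],[-0.25,0,0,0,0,0,1]]]'

```text
time_s: 26.23
position: [0.5272, 0.0309, 0.1432]
tcp_rot: [[-1.0, 0.016, 0.002], [0.016, 1.0, 0.0], [-0.002, 0.0, -1.0]]
force: [0.3, 0.0, -0.2]
opening: 0.006
grasp_force: 0.0
```

>>> carry_out --deltas '[[[-0.01,0,0,0,0,0,1],[-0.02,0,0,0,0,0,1],[-0.03,0,0,0,0,0,1],[-0.04,0,0,0,0,0,1],[-0.05,0,0,0,0,0,1],[-0.06,0,0,0,0,0,1],[-0.06,0,0,0,0,0,1],[-0.06,0,0,0,0,0,1],[-0.06,0,0,0,0,0,1],[-0.06,0,0,0,0,0,1]]]'

```text
time_s: 27.07
position: [0.5358, 0.0307, 0.1432]
tcp_rot: [[-1.0, 0.015, 0.0], [0.015, 1.0, 0.0], [-0.0, 0.0, -1.0]]
force: [-1.8, 0.4, 0.9]
opening: 0.002
grasp_force: 0.8
```

```bash
python3 - <<'E'
from rig import telemetry,capture
import cv2,numpy as np
s=telemetry.read_state();print(s["time_s"],s["position"],s["force"],s["moment"])
a=capture("side")[150:250,280:420];b=capture("scene")[170:270,270:410]
w=capture("wrist");
r=lambda i:cv2.resize(i,(392,280),interpolation=2)
cv2.imwrite("pics/k.png",np.vstack([np.hstack([r(a),r(b)]),np.hstack([r(w),r(w[150:300,210:420])])])[:,:,::-1])
E
```

```text
27.0667 [0.53577892 0.03072463 0.14316087] [-1.76603934  0.40587714  0.87402276] [ 0.08747232  0.30574055 -0.01468736]
```

View pics/k.png

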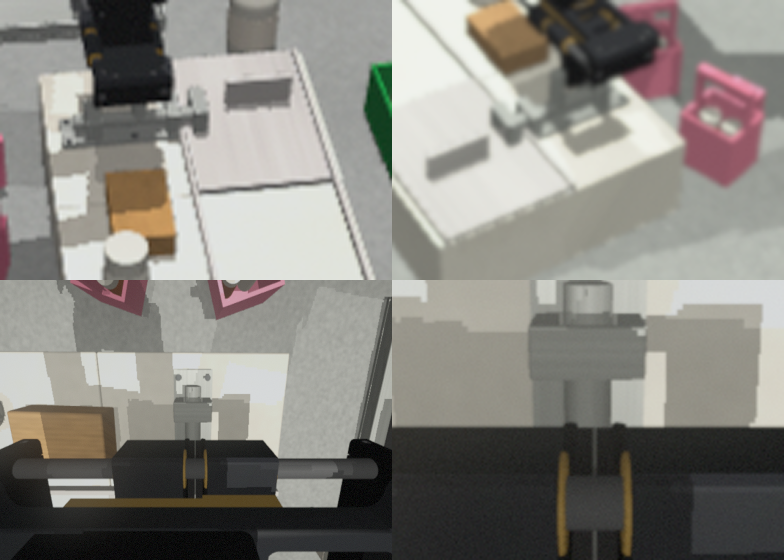

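The cover is shut with the keeper in line with the bolt, and the rod is already moving forward under the fingers. Pushing on to the stop.

>>> carry_out --deltas '[[[-0.015,0,0,0,0,0,1],[-0.03,0,0,0,0,0,1],[-0.045,0,0,0,0,0,1],[-0.06,0,0,0,0,0,1],[-0.075,0,0,0,0,0,1],[-0.09,0,0,0,0,0,1],[-0.1,0,0,0,0,0,1],[-0.1,0,0,0,0,0,1],[-0.1,0,0,0,0,0,1],[-0.1,0,0,0,0,0,1]]]'

```text
time_s: 28.05
position: [0.5511, 0.0304, 0.1432]
tcp_rot: [[-1.0, 0.015, 0.001], [0.015, 1.0, -0.0], [-0.001, -0.0, -1.0]]
force: [-1.3, 1.7, -0.6]
opening: 0.002
grasp_force: 0.6
```

>>> carry_out --deltas '[[[-0.01,0,0,0,0,0,1],[-0.015,0,0,0,0,0,1],[-0.02,0,0,0,0,0,1],[-0.025,0,0,0,0,0,1],[-0.03,0,0,0,0,0,1],[-0.035,0,0,0,0,0,1],[-0.035,0,0,0,0,0,1],[-0.035,0,0,0,0,0,1],[-0.035,0,0,0,0,0,1],[-0.035,0,0,0,0,0,1]]]'

```text
time_s: 28.88
position: [0.553, 0.0305, 0.1431]
tcp_rot: [[-1.0, 0.015, -0.006], [0.015, 1.0, 0.0], [0.006, -0.0, -1.0]]
force: [-7.2, -0.9, 5.4]
opening: 0.007
grasp_force: 3.7
```

>>> carry_out --deltas '[[[-0.01,0,0,0,0,0,1],[-0.015,0,0,0,0,0,1],[-0.02,0,0,0,0,0,1],[-0.025,0,0,0,0,0,1],[-0.03,0,0,0,0,0,1],[-0.03,0,0,0,0,0,1],[-0.03,0,0,0,0,0,1],[-0.03,0,0,0,0,0,1],[-0.03,0,0,0,0,0,1],[-0.03,0,0,0,0,0,1]]]'

```text
time_s: 29.72
position: [0.5532, 0.0305, 0.143]
tcp_rot: [[-1.0, 0.014, -0.015], [0.014, 1.0, 0.0], [0.015, -0.0, -1.0]]
force: [-15.5, -0.9, 11.7]
opening: 0.004
grasp_force: 7.4
```

A hard stop at x = 0.553. I'll back off and clear the view so I can check the knob's travel numerically.

>>> carry_out --deltas '[[[0.06,0,0,0,0,0,1],[0.15,0,0,0,0,0,1],[0.25,0,0,0,0,0,1],[0.3,0,0,0,0,0,1],[0.3,0,-0.15,0,0,0,1],[0.3,0,-0.35,0,0,0,1],[0.3,0,-0.55,0,0,0,1],[0.3,0,-0.75,0,0,0,1],[0.3,0,-0.9,0,0,0,1],[0.3,0,-1,0,0,0,1]]]'

```text
time_s: 30.55
position: [0.5181, 0.0306, 0.2967]
tcp_rot: [[-1.0, 0.015, 0.009], [0.015, 1.0, -0.001], [-0.009, -0.001, -1.0]]
force: [1.0, -0.9, -0.7]
opening: 0.007
grasp_force: 0.0
```

>>> carry_out --deltas '[[[0,0.2,0,0,0,0,1],[0,0.4,0,0,0,0,1],[0,0.6,0,0,0,0,1],[0,0.8,0,0,0,0,1],[0,1,0,0,0,0,1],[0,1,0,0,0,0,1],[0,1,0,0,0,0,1],[0,1,0,0,0,0,1],[0,1,0,0,0,0,1],[0,1,0,0,0,0,1]]]'

```text
time_s: 31.38
position: [0.5181, 0.1799, 0.2933]
tcp_rot: [[-1.0, 0.017, 0.001], [0.017, 1.0, -0.0], [-0.001, -0.0, -1.0]]
force: [-0.3, -0.5, -0.2]
opening: 0.006
grasp_force: 0.0
```

```bash
python3 - <<'E'
from h import *
from rig import telemetry,capture
import cv2
s=telemetry.read_state();print(s["time_s"],s["position"])
K=np.array([.535,.030,.164])
for n in("side","scene"):
    a=cv2.imread(f"pics/{n}0.png");b=capture(n)[:,:,::-1].copy();cv2.imwrite(f"pics/{n}f.png",b)
    p=proj(n,K)[0];u,v=p.round().astype(int);t=a[v-3:v+9,u-4:u+5]
    q=proj(n,K+[.04,-.0006,0])[0];x,y=q.round().astype(int)
    r=cv2.matchTemplate(b[y-20:y+27,x-42:x+43],t,cv2.TM_CCOEFF_NORMED)
    for _ in range(3):
        _,m,_,l=cv2.minMaxLoc(r);print(n,"exp",q-p,"shift",l[0]+x-42-(u-4),l[1]+y-20-(v-3),round(m,2));cv2.circle(r,l,3,-1,-1)
E
```

```text
31.3833 [0.51805215 0.17990781 0.29328303]
side exp [14.00417683 -1.17272421] shift 13 -1 0.88
side exp [14.00417683 -1.17272421] shift -10 4 0.82
side exp [14.00417683 -1.17272421] shift 27 0 0.77
scene exp [-11.74693492   4.58461946] shift -11 5 0.91
scene exp [-11.74693492   4.58461946] shift -28 14 0.9
scene exp [-11.74693492   4.58461946] shift -19 11 0.89
```

```bash
python3 - <<'E'
from h import *
import cv2
K=np.array([.535,.030,.164]);F=8
for n,d in(("side",(13,-1)),("scene",(-11,5))):
    a,b=[cv2.resize(cv2.imread(f"pics/{n}{c}.png"),None,fx=F,fy=F,interpolation=cv2.INTER_CUBIC) for c in "0f"]
    u,v=(proj(n,K)[0]*F).astype(int);px=proj(n,K+[.04,-.0006,0])[0]-proj(n,K)[0]
    for h in((-3,4,-3,6),(-4,5,-2,4),(-3,4,-4,3)):
        x0,x1,y0,y1=np.array(h)*F;t=a[v+y0:v+y1,u+x0:u+x1]
        X,Y=u+d[0]*F,v+d[1]*F;m=3*F;r=cv2.matchTemplate(b[Y+y0-m:Y+y1+m,X+x0-m:X+x1+m],t,5)
        _,s,_,l=cv2.minMaxLoc(r);sh=(np.array(l)-m)/F+d;print(n,sh,round(s,2),"travel mm",40*sh@px/(px@px))
E
```

```text
side [13.125 -1.   ] 0.95 travel mm 37.46527661958317
side [13.125 -0.625] 0.85 travel mm 37.37620546354888
side [13.    -0.625] 0.9 travel mm 37.02165542986483
scene [-11.375   4.125] 0.96 travel mm 38.37084271495161
scene [-11.25    4.125] 0.98 travel mm 38.00146365471072
scene [-11.125   4.875] 0.99 travel mm 38.49705700047541
```

```bash
python3 -c "
from rig import job;print(job.hand_in())"
```

```text
the job is handed in; nothing more can be done
None
```

I handed the job in at about 31 s, but `job.hand_in()` returned no verdict: the caddy stands upright in the tray, the cover is pushed shut to its stop, and the bolt is at a hard stop, with its travel read from the pictures as 37–38.5 mm against the 36 mm needed.

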